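# Open the bench dust collector's filter cover

## Task

Open the bench dust collector for a filter change: press the orange snap tab right down with a fingertip, so that it stays in, then push the released blue cover by its ridge along the runners, off the filter mouth and onto the rest ledge, until the filter is fully uncovered. Only press and push: the cover must slide flat and never be lifted or tipped. Leave the jar, the bowl and the ring stand where they are.

Things in the scene. Friction and masses are not known exactly. Their poses are not given: they have to be found in the camera images.
- collector: Grey bench dust collector, fixed, 140 mm along its x, 257 mm along its y (y -137 to +120 mm), yaw up to 0.5 rad either way. Origin: on the bench, under x = y = 0; z up. Deck at z = 60 mm. Dark side guides 7 mm thick (inner faces x = +-63 mm) and end stops (inner faces y = -128 and +108 mm) rise to z = 80 mm. The filter mouth is towards -y, the rest ledge towards +y
- runners (a point): Point midway between the two steel runners, at the height of their tops (z = 72 mm in the collector's frame, x = y = 0). They run along the collector's y over its whole length, 12 mm wide, at x = +-50 mm, 12 mm above the deck, with an open channel 88 mm wide between them; the cover slides on them
- mouth (a point): Centre of the filter mouth, the opening in the deck that the cover hides at the start, white round filter inside: at (0, -72.5, 60) mm in the collector's frame, from x = -40 to +40 and y = -115 to -30 mm
- cover: Loose blue sliding cover, 120 mm along x, 105 along y, 12 thick, 0.18 to 0.35 kg. Origin: centre of its underside; axes as the collector's. Starts at (0, -72.5, 72) mm in the collector's frame, over the mouth; with the tab down it slides to +y, a few N, up to 125 mm, to the end stop. Mouth fully uncovered: origin past y = 22.5 mm (95 mm of travel). Only its weight holds it down
- cover_push (a point): Middle of the upright push face of the blue ridge on the cover. The ridge is 90 mm wide along x and rises 22 mm above the cover's top (crest 106 mm above the bench); the push face looks to -y, at (0, -20, 26) mm in the cover's frame; the ridge's other side, to +y, slopes. Push it towards +y
- tab_top (a point): Centre of the flat top of the orange snap tab, a block 40 mm along x, 36 mm along y, between the runners at (0, 1) mm in the collector's frame, 3 mm ahead (+y) of the cover's front edge. Out, its top is 81 mm above the bench and blocks the cover; fully in, 68 mm, and the cover passes 4 mm above it
- tab (a joint): How far the tab is pressed straight down, in m: 0 is out, 0.013 fully in (hard stop); starts between 0 and 0.002. It takes about 5 N and stays where it is left (no return spring). Pressed more than 0.009 it no longer blocks the cover
- jar: Bystander, loose: amber glass jar with black lid, 52 mm across, 70 mm tall; origin at the centre of its underside, z up; stands upright on the bench beside the collector's +x side
- bowl: Bystander, loose: white ceramic bowl, 68 mm across, 40 mm tall; origin at the centre of its underside, z up; stands upright on the bench beside the collector's +x side
- mandrel_block: Bystander, loose: steel ring stand: disc foot 56 mm across, with a tapered cone up to 65 mm height; origin at the centre of its underside, z up; stands upright on the bench beside the collector's +x side
Mind the look-alikes: they are no part of the job. Of the things that look like the cover, the largest one is meant.

How it is judged:
On the way, in this order (a step that is already met when the one before it is completed fails the run):
1. the snap tab is pressed in while the cover is still on its seat (value of joint tab above 0.009 m and y of cover in the frame of collector below -0.06 m), for 0.1 s.
2. the cover has been pushed along until the filter mouth is fully uncovered (y of cover in the frame of collector above 0.0225 m), for 0.2 s.
At the end, for the whole second after the job is handed in: The cover lies at rest and flat on the runners over the rest ledge, its origin more than 22.5 mm along the collector's +y (filter mouth fully uncovered), within 8 mm sideways and 6 mm in height of its track; the tab is still pressed in by more than 9 mm (y of cover in the frame of collector between 0.0225 and 0.06 m and x of cover in the frame of collector between -0.008 and 0.008 m and z of cover in the frame of collector between 0.066 and 0.078 m and angle between cover's own z axis and vertical below 0.06 rad and linear speed of cover below 0.01 m/s and value of joint tab above 0.009 m); the robot touches nothing.
It fails at once if the cover is lifted (more than 10 mm off the runners) or tipped (more than 0.2 rad) (z of cover in the frame of collector above 0.082 m or angle between cover's own z axis and vertical above 0.2 rad).
It fails at once if a bystander is moved more than 20 mm or tipped (distance of any of jar, bowl, mandrel_block from where it was at the start of the episode above 0.02 m or angle between any of jar, bowl, mandrel_block's own z axis and vertical above 0.3 rad).
It also fails if it takes over 42 s, if anything falls off the work surface, if the arm or the gripper's body presses on something with over 40 N, if the wrist force passes 120 N, or if a joint passes its speed limit or range.

## Robot

A 6-joint arm with a two-finger parallel gripper is mounted at the origin on the work surface. World frame = base frame: x ahead of the robot, y to its left, z up, the work surface at z = 0. Lengths are in m, angles in rad, forces in N, time in s.
With the tool pointing down it reaches from about 0.375 to 0.9 m from the base axis. Payload 3.1 kg.
Tool frame: the origin (TCP) lies midway between the tips of the shut fingers; the grasp point (between the pads) lies 19 mm behind it; x points along the fingers, y is the direction in which the jaws open and shut, and the axes are right-handed (so a half turn about x gives the same grasp; the last joint's range is limited). The gripper opens to 87 mm and grips with 3 to 60 N. Pads are 19 mm wide; open, the fingers measure 117 mm over their backs; the gripper's body (75 mm by 190 mm) begins 51 mm behind the grasp point.
Start: joints at [-1.385, 0.527, 1.433, -0, 1.181, -0.178], TCP at [0.222, -0.584, 0.223] pointing down, gripper open.
Joint ranges: [-3.08, 3.08], [-0.75, 2.2], [0.22, 2.44], [-1.43, 4.57], [0, 2.65], [-2.85, 2.85]. Speed limits (rad/s): [2.79, 2.79, 3.14, 3.14, 3.14, 3.14].

## Interface

Orientations are given as a rotation vector (axis times angle).
In Python, from cell import env gives the robot as it stands. The module is installed in compiled form; this text tells all that it offers. Calls block until the motion is done:
- env.move_pose(position, orientation): joint-space move of the TCP to a pose.
- env.move_straight(position, speed=0.15, orientation=None, max_force=None): straight line of the TCP; orientation=None keeps the orientation; speed is the mean speed in m/s. With max_force (N) it stops when the force on the tool has changed by that much, and returns True; else False.
- env.movej(angles): joint-space move.
- env.set_gripper(opening, newtons=None): opening from 0.0 (shut) to 1.0 (fully open); newtons is the grip in N (None keeps the last); returns when the fingers have stopped.
- env.hold(seconds).
- env.solve_ik(position, orientation): joint angles nearest the present ones, or None.
- env.grab_frame(name): name is "scene" or "top"; returns the picture (400x640x3 uint8, red, green, blue); there is no depth.
- env.camera_model(name): a dict with "fx", "fy", "cx", "cy" (pixels), "xyz" and "attitude" of the camera in the world. Camera axes: x right, y up, looking along -z (the intrinsics and any distortion apply to the point x, -y, -z); pixel columns grow to the right and rows downward; lengths in m; the calibration is good to about 2 mm. A picture is of the moment at which its call begins. camera_model takes no time and is no camera call.
A pose or a line that the arm cannot do raises env.IKError and nothing moves.
- env.close_job(): hands the job in, once; it reports no verdict.
Readings, each from a call of its own:
- env.read_time_s(): time.
- env.read_joint_pos(): joint angles.
- env.read_dq(): joint speeds.
- env.read_joint_efforts(): joint torques, N m.
- env.read_eef_pos(): TCP position.
- env.read_tool_rot(): TCP orientation.
- env.read_contact_force(): force on the tool from outside, world axes, zero at the start.
- env.read_ft_torque(): the same for the moment, N m.
- env.read_width(): opening from 0.0 (shut) to 1.0 (fully open).
Only numpy, scipy, OpenCV 4.12 (cv2) and the standard library are available. Lean on these libraries where they do the work, as an engineer would, in place of code of your own. Each camera call takes 0.05 s, during which the arm holds its last target. There are 200 camera calls.

## Working session

There is one attempt and no reset: what is moved stays moved. The work goes in short steps, each a Python script; the robot and the scene stay as the last script left them, time stands still between calls to the robot, and variables do not carry over. Pictures are saved under pics/ and viewed, about 8 in all and at most 12, crops included, and the job is handed in when it is done.

```bash
mkdir -p pics; python3 - <<'E'
from cell import env
import cv2
for n in("scene","top"):
    cv2.imwrite(f"pics/{n}0.png",env.grab_frame(n)[:,:,::-1]); print(n,env.camera_model(n))
print(env.read_tool_rot(),env.read_time_s())
E
```

```text
scene {'fx': 492.61515396383606, 'fy': 492.61515396383606, 'cx': 313.8845089827554, 'cy': 195.165764312918, 'xyz': array([1.00606987, 0.27059188, 0.71147719]), 'attitude': array([0.43063389, 0.70348591, 1.93444044])}
top {'fx': 388.09153053720553, 'fy': 388.09153053720553, 'cx': 318.5717398448685, 'cy': 200.90787264657857, 'xyz': array([0.47271624, 0.02079829, 0.92985316]), 'attitude': array([ 0.08234608, -0.04872167, -1.5797081 ])}
[ 2.02381541  0.37424481 -2.02382901] 0.1
```

View pics/scene0.png

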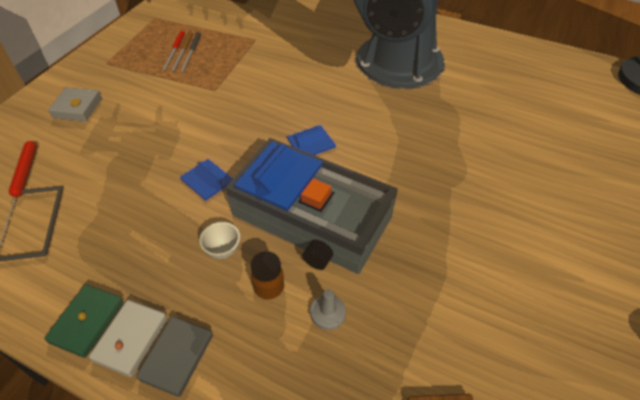

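View pics/top0.png

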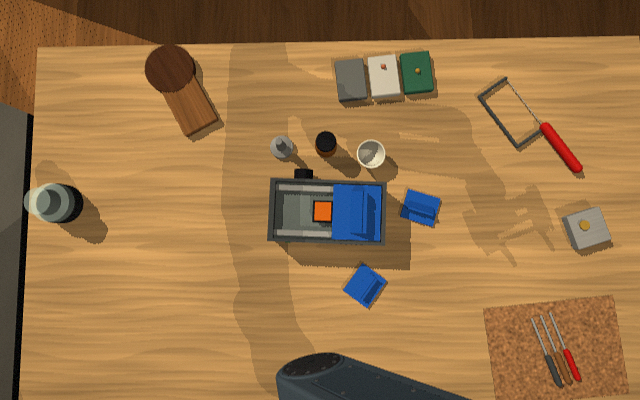

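The top picture shows the collector at (270–385, 178–243) and the orange tab at (323,211). There are three blue candidates: (358,212), (421,207) and (366,286). The largest, at (358,212), sits on the collector beside the tab, so it is the cover. The other two are small loose pieces on the bench. I'll confirm this in an enlarged crop.

```bash
python3 - <<'E'
import cv2,numpy as np
t=cv2.imread("pics/top0.png")[165:255,260:400]; s=cv2.imread("pics/scene0.png")[130:275,215:405]
t=cv2.resize(t,None,fx=5,fy=5,interpolation=cv2.INTER_CUBIC)[:, :700]; s=cv2.resize(s,None,fx=4,fy=4,interpolation=cv2.INTER_CUBIC)
cv2.imwrite("pics/t1.png",t);cv2.imwrite("pics/s1.png",s)
for n in("top","scene"):
    im=cv2.imread(f"pics/{n}0.png");h=cv2.cvtColor(im,cv2.COLOR_BGR2HSV)
    for c,lo,hi in(("or",(5,180,120),(14,255,255)),("bl",(105,150,60),(125,255,255))):
        m=cv2.inRange(h,lo,hi);k,l,st,ce=cv2.connectedComponentsWithStats(m)
        for i in range(1,k):
            if st[i,4]>60:print(n,c,st[i],ce[i].round(1),cv2.minAreaRect(np.argwhere(l==i)[:,::-1].astype(np.float32)))
E
```

```text
top or [314 202  17  19 312] [322.3 211.1] ((322.0, 211.0), (18.0, 16.0), 90.0)
top bl [ 331  184   51   57 2674] [356.2 212.1] ((356.1692199707031, 212.092041015625), (48.52288818359375, 55.58765411376953), 1.9749338626861572)
top bl [401 190  39  36 949] [419.9 207.4] ((419.88104248046875, 207.38650512695312), (33.67283630371094, 28.305767059326172), 17.10272979736328)
top bl [344 264  42  44 984] [364.3 285.1] ((364.35137939453125, 285.10809326171875), (29.759395599365234, 33.711814880371094), 35.53767776489258)
scene or [172  30  13  17  68] [178.1  37.6] ((178.16561889648438, 38.36305236816406), (6.065460681915283, 19.313703536987305), 28.610462188720703)
scene or [  8 141  27  56 368] [ 21.5 167.8] ((20.853214263916016, 168.15597534179688), (12.451740264892578, 58.42739486694336), 16.69924545288086)
scene or [302 180  29  28 537] [316.1 193.1] ((316.10003662109375, 192.8000030517578), (24.149532318115234, 24.59674835205078), 26.56505012512207)
scene bl [297 127  37  27 593] [314.1 140.9] ((314.1313781738281, 140.86129760742188), (22.725914001464844, 32.6364631652832), 70.01689147949219)
scene bl [ 236  143   85   67 2989] [279.4 175.8] ((278.2919006347656, 173.8486328125), (56.758567810058594, 68.66905212402344), 36.02737808227539)
scene bl [204 161  21  17 128] [214.7 169.9] ((214.00001525878906, 169.0), (22.62741470336914, 7.071067810058594), 45.0)
scene bl [186 171  33  27 403] [202.8 184.7] ((202.72378540039062, 181.2513885498047), (33.07659149169922, 21.406871795654297), 41.987213134765625)
```

View pics/t1.png

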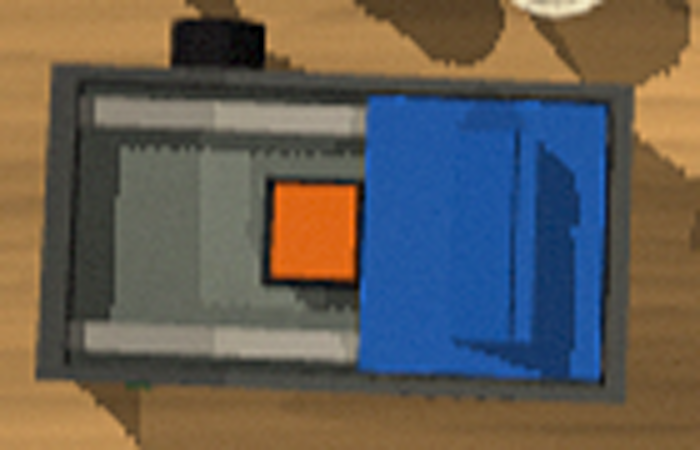

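View pics/s1.png

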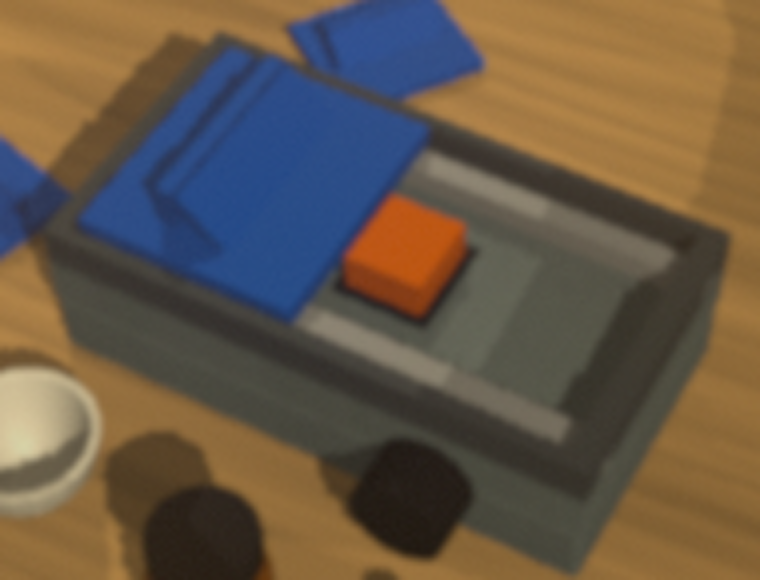

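The crop confirms it. The big blue plate with the ridge lies in the guides next to the orange tab, and it is square with the collector. Next I'll fit the collector pose to the corners seen in both views.

```bash
cat > fit.py <<'E'
import numpy as np
from scipy.optimize import least_squares
from scipy.spatial.transform import Rotation as R
from cell import env
def proj(cam,P):
    q=R.from_rotvec(cam["attitude"]).inv().apply(P-cam["xyz"]); 
    return np.c_[cam["cx"]-cam["fx"]*q[:,0]/q[:,2], cam["cy"]+cam["fy"]*q[:,1]/q[:,2]]
def world(p,L):
    return R.from_euler("z",p[2]).apply(L)+[p[0],p[1],0]
E
python3 - <<'E'
from fit import *
T=[(70,120,80,52,64),(70,-137,80,633,87),(60,-20,84,368,96),(60,-125,84,609,104),(-60,-125,84,602,382),(-60,-20,84,358,375),(20,19,80,272,183),(-20,19,80,269,280),(20,-17,80,360,183),(-20,-17,80,357,283)]
S=[(-70,120,80,728,237),(70,120,80,585,493),(70,-137,80,50,235),(-70,-137,80,218,37),(60,-20,84,293,322),(-60,-20,84,432,128),(60,-125,84,78,222),(-60,-125,84,228,42)]
T=np.array(T,float);S=np.array(S,float)
D={"top":(T[:,:3]/1e3,(T[:,3:]+.5)/5-.5+[260,165]),"scene":(S[:,:3]/1e3,(S[:,3:]+.5)/4-.5+[215,130])}
C={n:env.camera_model(n) for n in D}
def res(p,ns): return np.concatenate([(proj(C[n],world(p,D[n][0]))-D[n][1]).ravel() for n in ns])
for ns in(["top"],["scene"],["top","scene"]):
    r=least_squares(res,[.5,0,0],args=(ns,),loss="soft_l1");print(ns,r.x.round(4));
print(res(r.x,["top","scene"]).reshape(-1,2).round(1).tolist())
p=r.x; np.save("p.npy",p)
for nm,l in(("tab",[0,.001,.08]),("face",[0,-.0925,.098])):print(nm,world(p,np.array([l])))
from scipy.spatial.transform import Rotation as R
print(R.from_rotvec(env.read_tool_rot()).as_matrix().round(3))
E
```

```text
['top'] [ 0.5212  0.0291 -0.0476]
['scene'] [ 0.5257  0.0328 -0.0526]
['top', 'scene'] [ 0.5225  0.0304 -0.0523]
[[-0.3, -0.7], [-0.2, -0.6], [-0.5, -0.3], [-0.7, 0.0], [-1.0, -0.5], [-0.8, -1.2], [0.2, -0.1], [-0.0, -1.3], [-1.1, 0.6], [-1.2, -1.2], [0.9, -1.1], [0.4, -4.4], [-2.6, -1.9], [0.1, -2.3], [-1.4, -2.8], [-0.6, -0.9], [-0.6, -1.5], [0.0, 0.4]]
tab [[0.5226006  0.03138792 0.08      ]]
face [[ 0.51771225 -0.06198421  0.098     ]]
[[-0.     0.356 -0.935]
 [ 0.002 -0.935 -0.356]
 [-1.    -0.002 -0.   ]]
```

```bash
cat > fit2.py <<'E'
from fit import *
p=np.load("p.npy"); W=lambda y,z,x=0.:world(p,np.array([[x,y,z]]))[0]
cx=np.array([np.cos(p[2]),np.sin(p[2]),0]); d=np.array([0,0,-1.])
def ori(s): return R.from_matrix(np.c_[d,s*cx,np.cross(d,s*cx)]).as_rotvec()
E
python3 - <<'E'
from fit2 import *
import cv2
q0=env.read_joint_pos(); c=[]
for s in(1,-1):
    q=env.solve_ik(W(.004,.13),ori(s)); print(s,q)
    if q is not None: c.append((abs(q-q0).max(),s))
s=min(c)[1]; np.save("s.npy",s)
env.set_gripper(0.0)
env.move_pose(W(.004,.16),ori(s)); 
env.move_straight(W(.004,.09),speed=.08)
print(env.read_eef_pos(),env.read_contact_force())
a=env.move_straight(W(.004,.0655),speed=.02,max_force=15)
print(a,env.read_eef_pos(),env.read_contact_force(),env.read_time_s())
cv2.imwrite("pics/press.png",cv2.resize(env.grab_frame("scene")[110:290,200:440,::-1],None,fx=3,fy=3))
E
```

```text
1 [-1.47816598e-01  5.28652303e-01  1.77321758e+00 -4.44089210e-16
  8.39722768e-01 -9.55109838e-02]
-1 None
[0.52316694 0.03435129 0.09036457] [0.40533732 0.69259463 1.16597858]
True [0.52283517 0.0343682  0.06837323] [-0.55979656 -0.90741048  5.37432459] 6.1167
```

View pics/press.png

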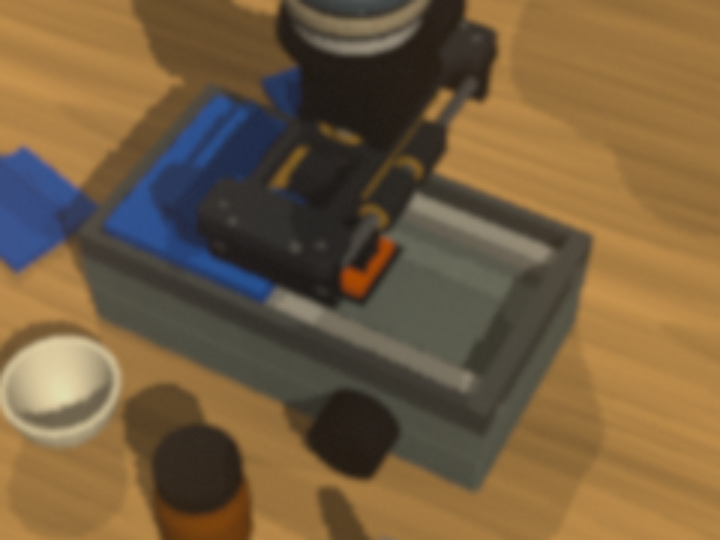

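The tab is pressed to 68.4 mm, against a 68 mm stop, and the fingertip sits on the orange with the cover still seated. Now the ridge.

```bash
python3 - <<'E'
from fit2 import *
import cv2
env.move_straight(W(.004,.145),speed=.12)
env.set_gripper(0.55)
env.move_straight(W(-.113,.145),speed=.15)
env.move_straight(W(-.113,.0915),speed=.06,max_force=8)
print(env.read_eef_pos(),env.read_contact_force())
a=env.move_straight(W(-.085,.0915),speed=.015,max_force=2.5)
e=env.read_eef_pos();l=R.from_euler("z",-p[2]).apply(e-[p[0],p[1],0]);print(a,l,env.read_contact_force(),env.read_time_s())
cv2.imwrite("pics/touch.png",np.hstack([cv2.resize(env.grab_frame("scene")[110:290,210:410,::-1],None,fx=2,fy=2),cv2.resize(env.grab_frame("top")[130:310,220:420,::-1],None,fx=2,fy=2)]))
E
```

```text
[ 0.51694264 -0.08260483  0.09176904] [-0.24132497 -1.25670175 -0.48262314]
False [-8.38727039e-06 -8.49882480e-02  9.14815338e-02] [ 0.73962092 -0.64140503 -0.09806836] 11.9833
```

View pics/touch.png

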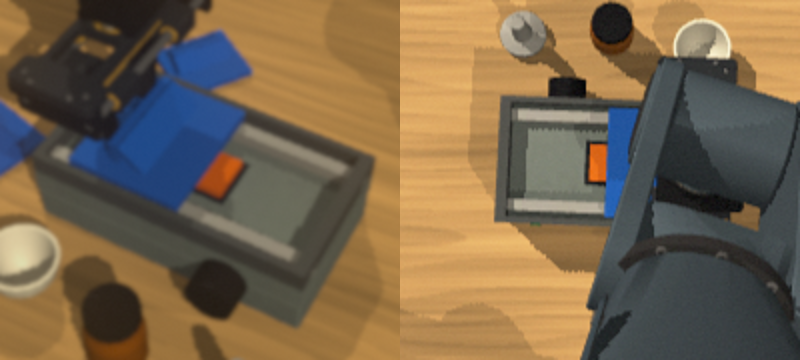

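The cover is already sliding freely over the tab after about 18 mm, under very low force. I'll carry on pushing, then back off and check.

```bash
python3 - <<'E'
from fit2 import *
import cv2
a=env.move_straight(W(.0115,.0915),speed=.035,max_force=15)
print(a,env.read_eef_pos(),env.read_contact_force())
env.hold(.3)
env.move_straight(W(-.006,.0915),speed=.06)
env.move_straight(W(-.006,.17),speed=.12)
q=env.read_joint_pos(); q[0]-=0.9; env.movej(q); env.hold(.3)
print(env.read_time_s(),env.read_contact_force())
t=env.grab_frame("top")[:,:,::-1];s=env.grab_frame("scene")[:,:,::-1]
cv2.imwrite("pics/endtop.png",t)
cv2.imwrite("pics/end.png",np.hstack([cv2.resize(s[110:290,210:410],None,fx=2,fy=2),cv2.resize(t[130:310,220:420],None,fx=2,fy=2)]))
# cover pose from blue blob in top view
m=cv2.inRange(cv2.cvtColor(t,cv2.COLOR_BGR2HSV),(105,150,60),(125,255,255));k,l,st,ce=cv2.connectedComponentsWithStats(m)
i=1+st[1:,4].argmax();print(st[i],cv2.minAreaRect(np.argwhere(l==i)[:,::-1].astype(np.float32)))
C=env.camera_model("top")
for y in(.0225,.042,.0525):print(y,proj(C,np.array([W(y+dy,.084,x) for dy in(-.0525,.0525) for x in(.06,-.06)])).round(1).tolist())
E
```

```text
False [0.52314474 0.04183783 0.09149829] [ 0.27870228 -1.07658888 -0.15062468]
18.5 [ 0.21961255 -0.07516064 -0.08851073]
[ 278  182   50   57 2636] ((302.65252685546875, 209.83969116210938), (47.91675567626953, 55.41025161743164), 2.385944128036499)
0.0225 [[337.2, 183.7], [335.1, 238.6], [289.5, 181.8], [286.8, 236.5]]
0.042 [[328.3, 183.3], [326.1, 238.2], [280.7, 181.4], [277.9, 236.1]]
0.0525 [[323.6, 183.1], [321.2, 238.0], [275.9, 181.2], [273.0, 235.9]]
```

View pics/end.png

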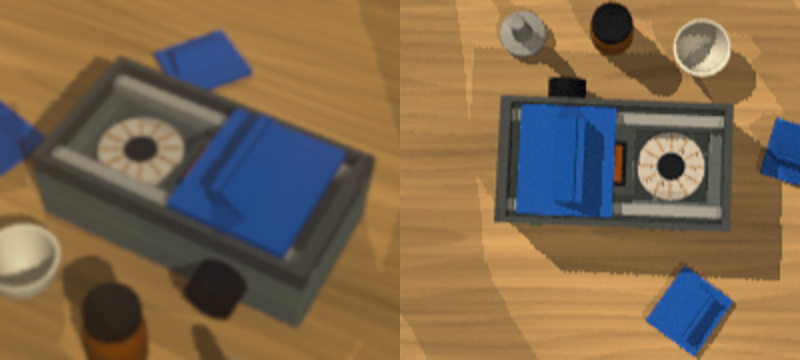

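The filter is fully uncovered. The blue blob spans columns 278–328, which puts the cover at y ≈ 42 mm. It lies flat, the bystanders are where they were, and the arm is clear. Handing in.

```bash
python3 -c "
from cell import env
env.close_job(); print(env.read_time_s())"
```

```text
the job is handed in; nothing more can be done
the job is handed in; nothing more can be done
```

The dust collector is open and the job is handed in, at about 18.5 s of the 42 s allowed. I pressed the orange tab down with the shut fingers, pushed the blue cover by its ridge along the runners, then backed off and swung the arm clear.

**Last checks:**
- **Tab:** the fingertip stopped at 68.4 mm, against the 68 mm hard stop. The cover then slid over the tab with about 1 N on the tool.
- **Cover:** the top camera puts it at about y = 42 mm, inside the 22.5–60 mm window. It looks flat and straight in its track, and the filter is fully uncovered.
- **Bystanders:** the jar, bowl and ring stand look unmoved.
- **Arm:** it is clear of the collector, with contact force near zero.

**Disagreements:**
- The two cameras' collector fits differed by about 4–5 mm in position. I used the combined fit, and the margins were larger than that.
- The light-touch stop at the ridge (2.5 N) never triggered, because the cover slides at less force than that. It had already moved about 18 mm by the time I checked; the tab was down, so this did no harm.

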